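# Clear the jammed mandarin chute

## Robot

A 6-joint arm with a two-finger parallel gripper is mounted at the origin on the work surface. World frame = base frame: x ahead of the robot, y to its left, z up, the work surface at z = 0. Lengths are in m, angles in rad, forces in N, time in s.
With the tool pointing down it reaches from about 0.325 to 0.85 m from the base axis. Payload 15.5 kg.
Tool frame: the origin (TCP) lies on the centre line of the jaws, within the pads' length; the fingertips stand 22 mm ahead of it and the grasp point (between the pads) lies 3 mm ahead of it (ctrl.tcp_to_tips is the distance from the TCP to the fingertips, in m); z points along the fingers, y is the direction in which the jaws open and shut (so a half turn about z gives the same grasp; the last joint's range is limited). The gripper opens to 91 mm and grips with 3 to 60 N. Pads are 32 mm wide; open, the fingers measure 118 mm over their backs; the gripper's body (76 mm by 178 mm) begins 60 mm behind the grasp point.
Start: joints at [-1.365, 0.494, 1.345, -0, 1.302, -0.096], TCP at [0.185, -0.597, 0.236] pointing down, gripper open.
Joint ranges: [-2.91, 2.91], [-0.82, 2.16], [0.22, 2.67], [-1.22, 4.37], [0.12, 2.79], [-3.08, 3.08]. Speed limits (rad/s): [1.89, 1.89, 2.57, 3.01, 3.01, 3.01].

## Interface

Orientations are given as [roll, pitch, yaw] about the fixed x, y, z axes, in that order (R = Rz(yaw) Ry(pitch) Rx(roll)).
In Python, from plant import ctrl, eyes, nets gives the robot as it stands.
- The arm moves only by the tool carry_out, never from a script. Its argument "moves" is a list of rows, each a list of 6 numbers: the shift along the tool's x, y, z in cm, then the turn, a rotation vector about the tool's x, y, z in rad. A call has 1 to 5 rows; each row shifts and turns the pose as measured when the row begins, along the tool's axes as they then stand; what a row does not reach is not made up. A row lasts 1/10 s, in which the tool goes at most 50 mm and 8.59 degrees, less where a joint would pass 70% of its speed; a pose out of reach is approached as far as the arm can. A call is refused whole if a number of a shift passes 5 or a number of a turn 0.15, either way. A call with a gripper value outside its range is refused whole. "hand" is the opening in per cent of the stroke, from 0 (shut) to 100 (fully open), set as the call begins (left out, the last holds). The fingers move at their own pace and stop on an object; "newtons" is the grip in N (left out, the last holds). Time passes only in rows, so rows that do not move let the fingers close. It gives the time, the measured TCP pose, the force and the opening at its end, in the units of the state.
- ctrl.read_state(): the state, without advancing time (a new reading comes with each control period).
- eyes.get_image(name): name is "side" or "top"; returns the picture (384x512x3 uint8, blue, green, red); there is no depth.
- eyes.calibration(name): a dict with "intrinsics" (3x3 intrinsics, pixels), "camera_from_world" (4x4, takes a point from world to camera coordinates). Camera axes: x right, y down, z forward; pixel columns grow to the right and rows downward; lengths in m; the calibration is good to about 2 mm. A picture is of the moment at which its call begins. calibration takes no time and is no camera call.
- ctrl.finish_job(): hands the job in, once; it reports no verdict.
Trained networks look in the newest picture that a camera, given by its name, has taken for a name from the list of things; names that differ only in an ending like _2 or _b are one class to them, and where a whole thing is asked for, a point or a joint stands for the part that bears it (a point fixed in the world has none). Each returns a list of dicts, best first, with "score" (0 to 1); they miss things now and then, are a little off and sometimes report something else, mostly with a low value. They report only what shows in the picture. A call takes as long as a camera call.
- nets.look_for(camera, label): "pixel" ([row, column] in pixels, amid what is visible of it).
The state is a dict: "t": time; "qpos": joint angles; "qvel": joint speeds; "tau": joint torques, N m; "tool_pos": TCP position; "eef_rot": TCP orientation; "contact_force": force on the tool from outside, world axes, zero at the start; "wrist_torque": the same for the moment, N m; "opening": finger opening in m.
Only numpy, scipy, OpenCV 4.12 (cv2) and the standard library are available. Lean on these libraries where they do the work, as an engineer would, in place of code of your own. Each camera call takes 0.05 s, during which the arm holds its last target. There are 200 camera calls.

## Task

Two mandarins have jammed side by side in the throat of the fruit chute. Slide the catch pan under the spout, then ease the blocking mandarin back up the slope with the chute's pusher until you feel it meet the stop bar, and keep it lightly but surely pressed there (around 5 N; 10 N bruises it) until the other three have rolled into the pan and a second or two longer. Then let the pusher return so that the last one rolls into the pan too; do not touch the fruit yourself, and leave everything else where it stands.

Things in the scene. Friction and masses are not known exactly. Their poses are not given: they have to be found in the camera images.
- chute: Open steel fruit chute on legs, fixed, 320 long, 114 wide, channel 104 wide between side walls 40 high. Origin on the table under the throat; x level, pointing uphill, y across to the pusher's side, z up. The floor rises at 12 degrees along x and is 88 above the table at the origin.
- throat (a point): Middle of the throat, on the chute floor: slanting shoulders, 16 high, narrow the channel to 64 here. The spout goes on 35 further downhill (-x); its lip is about 80 above the table. Axes as the chute's.
- guide (a point): Top of the downhill face of the aluminium guide block in the channel, pusher's side. From it a stop bar (rubber face, clamped fast) stands out downhill by 4 to 16 mm; how far varies and is not reported. It stops the blocking mandarin 33 to 48 mm up the slope from where it lies jammed, with the pusher at 38 to 56 mm.
- spout (a point): Point on the table where the middle of the catch pan belongs, 75 from the chute's origin along its -x; the fruit drops here. Axes as the chute's.
- handle (a point): Point on the axis of the pusher's black handle post, 30 below its top, outside the chute's +y wall. The post is 16 thick along the slope, 28 wide across, 80 tall, leaning 12 degrees downhill (square to the slope). Push its downhill face up the slope, parallel to the chute floor. Axes: x up the slope, y across, z square to the slope. About 155 above the table.
- pusher (a joint): Travel of the pusher up the slope, m: 0 at rest, 0.08 at most. Spring, weight and friction resist with about 1.3 N at 0 and 2.4 N at 0.05, and return it when let go. Its cross-rod meets the blocking mandarin at 0.002 to 0.009 and is sprung: once the mandarin is at the stop bar, each further mm adds 2.5 N.
- pan_middle (a point): Middle of the inner floor of the loose catch pan: steel, 176 (x) by 162 (y) by 65 high, walls 4 thick, 0.6 kg, on the table. Its grip bar is on its +y side. Best placed square to the chute, axes alike, so that the bar is on the pusher's side.
- pan_bar (a point): Centre of the pan's black grip bar: 76 long along the pan's x, 12 thick (y), 30 high, its top 65 above the table, standing 34 clear of the pan wall, joined to it by two arms with 60 clear between them. Pinch it across its thickness from above. Axes as the pan's.
- tip: The pusher's steel cross-rod, 8 thick, reaching through a slot in the chute's +y wall, 25 above the chute floor; it meets the downhill side of the blocking mandarin. This origin does not lie on the rod but on the chute floor in mid-channel, 11 up the slope from the rod's axis. Axes: x up the slope, z square to it.
- blocker_center (a point): Centre of the mandarin on the pusher's side, to be pushed back; sphere, 50 diameter, 85 g, skin bruises when pressed hard.
- partner_center (a point): Centre of the mandarin jammed beside it, on the other side of the chute; sphere, 50 diameter, 85 g, skin bruises when pressed hard.
- third_center (a point): Centre of the mandarin lying behind the two; sphere, 50 diameter, 85 g, skin bruises when pressed hard.
- fourth_center (a point): Centre of the last mandarin, behind the third; sphere, 50 diameter, 85 g, skin bruises when pressed hard.
- beet_glass: Bystander: glass of beetroot, 62 wide, 75 tall. Origin under its centre. Leave it where it is.
- beet_glass2: Bystander: second glass of beetroot, 62 wide, 75 tall. Origin under its centre. Leave it where it is.
- jar: Bystander: closed jar, 64 wide, 100 tall. Origin under its centre. Leave it where it is.
- ladle: Bystander: long steel spoon, 220 long, lying. Origin under its centre. Leave it where it is.
- mug: Bystander: white mug, 76 wide, 85 tall. Origin under its centre. Leave it where it is.
- shaker: Bystander: steel shaker, 42 wide, 88 tall. Origin under its centre. Leave it where it is.
- tin: Bystander: food tin, 74 wide, 110 tall. Origin under its centre. Leave it where it is.

How it is judged:
On the way, in this order (a step that is already met when the one before it is completed fails the run):
1. the catch pan stands on the table under the spout, no fruit out yet (horizontal distance between pan_middle and spout below 0.03 m and height (world z) of pan_middle below 0.008 m and x of each of blocker_center, partner_center, third_center, fourth_center in the frame of chute above -0.005 m), for 0.2 s.
2. the blocking mandarin is kept pressed against the stop bar (more than 2 N) for a second with the three others in the pan (contact force between tip and blocker above 2 N and x of blocker_center in the frame of chute above 0.04 m and x of partner_center in the frame of pan_middle between -0.086 and 0.086 m and y of partner_center in the frame of pan_middle between -0.079 and 0.079 m and z of each of partner_center, third_center, fourth_center in the frame of pan_middle below 0.045 m and x of third_center in the frame of pan_middle between -0.086 and 0.086 m and y of third_center in the frame of pan_middle between -0.079 and 0.079 m and x of fourth_center in the frame of pan_middle between -0.086 and 0.086 m and y of fourth_center in the frame of pan_middle between -0.079 and 0.079 m), for 1 s.
At the end, for the whole second after the job is handed in: All four mandarins lie in the catch pan, at rest; the pan stands flat on the table with its middle within 30 mm of the spout point; the pusher is back at rest (within 6 mm) (x of blocker_center in the frame of pan_middle between -0.086 and 0.086 m and y of blocker_center in the frame of pan_middle between -0.079 and 0.079 m and z of each of blocker_center, partner_center, third_center, fourth_center in the frame of pan_middle below 0.045 m and x of partner_center in the frame of pan_middle between -0.086 and 0.086 m and y of partner_center in the frame of pan_middle between -0.079 and 0.079 m and x of third_center in the frame of pan_middle between -0.086 and 0.086 m and y of third_center in the frame of pan_middle between -0.079 and 0.079 m and x of fourth_center in the frame of pan_middle between -0.086 and 0.086 m and y of fourth_center in the frame of pan_middle between -0.079 and 0.079 m and horizontal distance between pan_middle and spout below 0.03 m and angle between pan_middle's own z axis and vertical below 0.05 rad and height (world z) of pan_middle below 0.008 m and value of joint pusher below 0.006 m and linear speed of each of blocker, partner, third, fourth, pan below 0.03 m/s); the robot touches nothing.
It fails at once if the blocking mandarin is pressed with more than 10 N by the pusher (contact force between tip and blocker above 10 N).
It fails at once if the robot touches a mandarin (contact force between any of the fingers, the arm and blocker above 0.3 N or contact force between any of the fingers, the arm and partner above 0.3 N or contact force between any of the fingers, the arm and third above 0.3 N or contact force between any of the fingers, the arm and fourth above 0.3 N).
It fails at once if a bystander is moved more than 25 mm (distance of any of beet_glass, beet_glass2, jar, ladle, mug, shaker, tin from where it was at the start of the episode above 0.025 m).
It also fails if it takes over 72 s, if anything falls off the work surface, if the arm or the gripper's body presses on something with over 40 N, if the wrist force passes 120 N, or if a joint passes its speed limit or range.

## Working session

There is one attempt and no reset: what is moved stays moved. The work goes in short steps, Python scripts to look and compute and a tool call to move; the robot and the scene stay as the last step left them, time stands still between calls to the robot, and variables do not carry over. Pictures are saved under pics/ and viewed, about 8 in all and at most 12, crops included, and the job is handed in when it is done.

Besides the shell and the picture viewer there is one more tool, called as name([rows], argument=value, ...), one row to a line, values as JSON. carry_out: Moves the arm, as the interface text tells. Its arguments: {"type":"object","properties":{"moves":{"type":"array","items":{"type":"array","items":{"type":"number"}}},"hand":{"type":"number"},"newtons":{"type":"number"}},"required":["moves"]}

```bash
ls; mkdir -p pics
python3 - <<'E'
from plant import ctrl,eyes,nets
import cv2,numpy as np
np.set_printoptions(precision=4,suppress=True)
s=ctrl.read_state();print(s['t'],s['tool_pos'],s['eef_rot'],s['opening'],ctrl.tcp_to_tips)
for n in('side','top'):
    cv2.imwrite(f'pics/{n}0.png',eyes.get_image(n))
    c=eyes.calibration(n);print(n,c['intrinsics'],c['camera_from_world'])
    for l in ['chute','handle','pan_middle','pan_bar','blocker_center','third_center','beet_glass','jar','tin','mug','shaker']:
        print(l,[(np.round(d['pixel']).tolist(),round(d['score'],2)) for d in nets.look_for(n,l)[:4]])
print(ctrl.read_state()['t'])
E
```

```text
pics
0.0 [ 0.1851 -0.5966  0.2353] [-3.1403 -0.0001  0.3008] 0.09135918012532725 0.022
side [[378.5562   0.     255.6419]
 [  0.     378.5562 189.8423]
 [  0.       0.       1.    ]] [[-0.8489 -0.5283 -0.0174  0.5276]
 [-0.3678  0.614  -0.6984  0.2328]
 [ 0.3796 -0.5865 -0.7155  0.9474]
 [ 0.      0.      0.      1.    ]]
chute [([206.0, 227.0], 0.77), ([246.0, 318.0], 0.59)]
handle [([171.0, 288.0], 0.61)]
pan_middle [([135.0, 337.0], 0.95), ([134.0, 233.0], 0.54)]
pan_bar [([135.0, 332.0], 0.57)]
blocker_center [([166.0, 272.0], 0.76)]
third_center [([174.0, 240.0], 0.61), ([171.0, 256.0], 0.49), ([209.0, 169.0], 0.24)]
beet_glass [([248.0, 324.0], 0.79), ([118.0, 280.0], 0.61), ([168.0, 290.0], 0.51), ([175.0, 236.0], 0.36)]
jar [([133.0, 231.0], 0.8), ([130.0, 335.0], 0.21)]
tin [([357.0, 210.0], 0.88)]
mug [([302.0, 287.0], 0.8)]
shaker [([159.0, 258.0], 0.59), ([179.0, 361.0], 0.54), ([209.0, 229.0], 0.29)]
top [[381.112    0.     257.7703]
 [  0.     381.112  190.8875]
 [  0.       0.       1.    ]] [[ 0.0177 -0.9998  0.0053  0.0566]
 [-0.994  -0.0182 -0.1079  0.5902]
 [ 0.108  -0.0033 -0.9941  1.0895]
 [ 0.      0.      0.      1.    ]]
chute [([184.0, 232.0], 0.66)]
handle [([216.0, 286.0], 0.77), ([189.0, 228.0], 0.31), ([177.0, 285.0], 0.19)]
pan_middle [([222.0, 406.0], 0.86)]
pan_bar [([220.0, 404.0], 0.97)]
blocker_center [([195.0, 285.0], 0.73)]
third_center [([186.0, 269.0], 0.55)]
beet_glass [([276.0, 239.0], 0.88), ([150.0, 397.0], 0.58)]
jar [([118.0, 326.0], 0.84)]
tin [([248.0, 106.0], 0.94), ([275.0, 170.0], 0.44), ([199.0, 285.0], 0.31)]
mug [([276.0, 170.0], 0.88), ([177.0, 286.0], 0.48)]
shaker [([277.0, 333.0], 0.48), ([186.0, 234.0], 0.47)]
1.2
```

Run:
```python
import cv2
a=cv2.imread('pics/top0.png')[90:310,60:460];cv2.imwrite('pics/top0c.png',cv2.resize(a,None,fx=2,fy=2,interpolation=2))
a=cv2.imread('pics/side0.png')[80:300,120:420];cv2.imwrite('pics/side0c.png',cv2.resize(a,None,fx=2.5,fy=2.5,interpolation=2))
```

```text
(no output)
```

View pics/top0c.png

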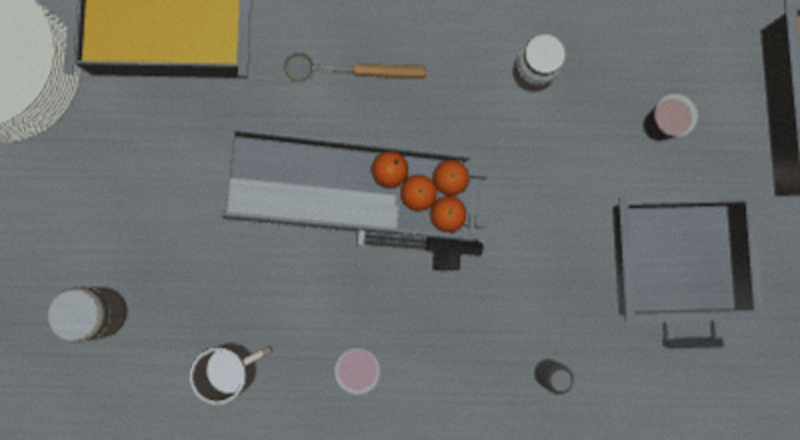

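View pics/side0c.png

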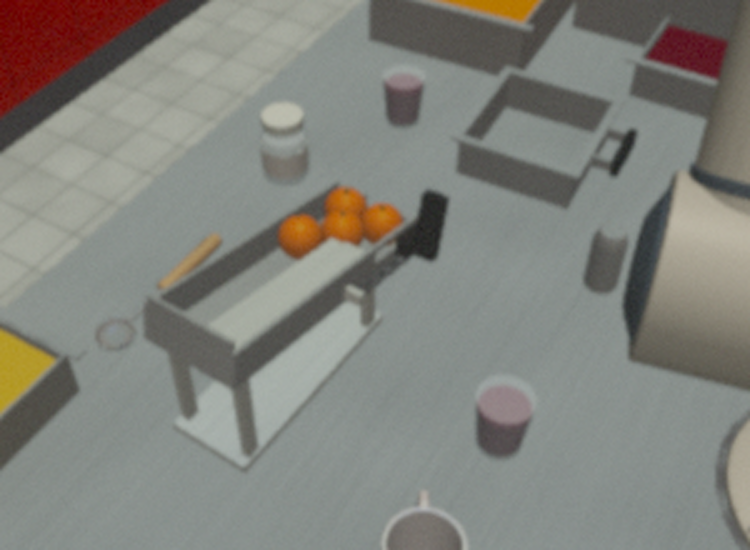

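The top view shows the chute running along world +y (uphill = image left), with the pusher on the robot's side. The jammed pair is at crop (449,214) and (451,177), the handle at (447,255), and the pan at (685,258) with its bar at (693,342).

```bash
cat > h.py <<'E'
from plant import ctrl,eyes,nets
import cv2,numpy as np
np.set_printoptions(precision=4,suppress=True)
def ray(n,rc):
    c=eyes.calibration(n);T=c['camera_from_world'];R=T[:3,:3];o=-R.T@T[:3,3]
    d=R.T@np.linalg.inv(c['intrinsics'])@[rc[1],rc[0],1];return o,d
def atz(n,rc,z):
    o,d=ray(n,rc);return o+d*(z-o[2])/d[2]
def tri(a,b):
    (o1,d1),(o2,d2)=ray('top',a),ray('side',b)
    t=np.linalg.lstsq(np.c_[d1,-d2],o2-o1,rcond=None)[0];p,q=o1+d1*t[0],o2+d2*t[1]
    return (p+q)/2,np.linalg.norm(p-q)
def proj(n,p):
    c=eyes.calibration(n);q=c['intrinsics']@(c['camera_from_world']@np.r_[p,1])[:3];return q[[1,0]]/q[2]
tc=lambda c,r:(90+r/2,60+c/2)
sc=lambda c,r:(80+r/2.5,120+c/2.5)
E
python3 - <<'E'
from h import *
for k,a,b in [('blk',(449,214),(382,224)),('par',(451,177),(346,204)),('third',(420,192),(343,228)),('fourth',(390,169),(301,235)),
 ('upL',(236,133),(148,300)),('upR',(224,217),(236,350)),('handletop',(447,250),(434,200)),('bar',(693,342),(625,150)),('shaker',(560,380),(608,232)),('beet',(358,371),(505,390)),('wallendL',(468,158),(338,185))]:
    p,e=tri(tc(*a),sc(*b));print(k,p,round(e,4))
for c in [(620,198),(747,203),(754,310),(627,317)]: print('rim',atz('top',tc(*c),.065))
print('inner floor',[atz('top',tc(*c),.004) for c in [(629,205),(730,206),(733,311),(633,313)]])
print('bar',atz('top',tc(693,342),.065),'ends',atz('top',tc(664,343),.065),atz('top',tc(722,342),.065))
E
```

```text
blk [ 0.5648 -0.0055  0.1139] 0.0
par [ 0.6145 -0.0073  0.1206] 0.0005
third [0.5925 0.0347 0.1267] 0.0005
fourth [0.6216 0.0756 0.1349] 0.0008
upL [0.6582 0.2736 0.192 ] 0.0053
upR [0.5493 0.2827 0.1953] 0.0024
handletop [ 0.5068 -0.0012  0.1802] 0.0131
bar [ 0.3932 -0.3597  0.0497] 0.0025
shaker [ 0.3443 -0.1615  0.0819] 0.005
beet [0.3503 0.115  0.0834] 0.0018
wallendL [ 0.6404 -0.0304  0.1214] 0.0016
rim [ 0.5968 -0.2535  0.065 ]
rim [ 0.593  -0.4353  0.065 ]
rim [ 0.4414 -0.4404  0.065 ]
rim [ 0.4285 -0.261   0.065 ]
inner floor [array([ 0.5937, -0.2853,  0.004 ]), array([ 0.595, -0.438,  0.004]), array([ 0.4379, -0.4378,  0.004 ]), array([ 0.4323, -0.2888,  0.004 ])]
bar [ 0.3954 -0.3532  0.065 ] ends [ 0.3933 -0.3124  0.065 ] [ 0.3961 -0.3939  0.065 ]
```

```bash
cat >> h.py <<'E'
from scipy.spatial.transform import Rotation as Rn
def plan(pos,yaw,n,tilt=0,s=None):
    """ideal rows from the measured pose to pos, tool down at yaw (deg), tilt (deg) about world horizontal axis of chute y"""
    s=s or ctrl.read_state();p=np.array(s['tool_pos']);R=Rn.from_euler('xyz',s['eef_rot'])
    G=Rn.from_euler('z',yaw,degrees=True)*Rn.from_euler('y',tilt,degrees=True)*Rn.from_euler('x',180,degrees=True)
    pos=np.array(pos);print('t',s['t'],'p',p,'eul',np.degrees(s['eef_rot']),'F',s['contact_force'],'op',s['opening'])
    for k in range(n,0,-1):
        d=(pos-p)/k;rv=(R.inv()*G).as_rotvec()/k
        print(np.r_[R.inv().apply(d)*100,rv].round(3).tolist());p=p+d;R=R*Rn.from_rotvec(rv)
E
python3 -c "
from h import *
print('lip',atz('top',tc(487,178),.1),atz('top',tc(482,228),.1),'beet2',atz('top',tc(676,113),.075),'jar',atz('top',tc(545,52),.1))
plan((.395,-.365,.15),91.7,10)"
```

```text
lip [ 0.6172 -0.0587  0.1   ] [ 0.5476 -0.0522  0.1   ] beet2 [ 0.7199 -0.3327  0.075 ] jar [ 0.7984 -0.1399  0.1   ]
t 1.2 p [ 0.1852 -0.5969  0.2359] eul [-179.9978   -0.0009   17.2338] F [-0.7923 -0.7951 -0.5721] op 0.09108639040836616
[2.691, -1.593, 0.859, -0.0, -0.0, -0.13]
[2.875, -1.231, 0.859, -0.0, -0.0, -0.13]
[3.01, -0.848, 0.859, -0.0, -0.0, -0.13]
[3.095, -0.451, 0.859, -0.0, -0.0, -0.13]
[3.127, -0.046, 0.859, -0.0, -0.0, -0.13]
[3.107, 0.36, 0.859, -0.0, -0.0, -0.13]
[3.034, 0.759, 0.859, -0.0, -0.0, -0.13]
[2.91, 1.146, 0.859, -0.0, -0.0, -0.13]
[2.737, 1.514, 0.859, -0.0, -0.0, -0.13]
[2.518, 1.855, 0.859, -0.0, -0.0, -0.13]
```

carry_out([
  [2.7,-1.6,0.86,0,0,-0.13],
  [2.9,-1.2,0.86,0,0,-0.13],
  [3.0,-0.85,0.86,0,0,-0.13],
  [3.1,-0.45,0.86,0,0,-0.13],
  [3.1,0,0.86,0,0,-0.13],
], hand=40, newtons=30)

```text
t: 1.7
tool_pos: [0.2909, -0.4812, 0.1924]
eef_rot: [3.138, 0.003, 0.967]
contact_force: [-0.2, -1.3, 0.8]
opening: 0.054
```

carry_out([
  [3.1,0.36,0.86,0,0,-0.13],
  [3.0,0.76,0.86,0,0,-0.13],
  [2.9,1.15,0.86,0,0,-0.13],
  [2.7,1.5,0.86,0,0,-0.13],
  [2.5,1.85,0.86,0,0,-0.13],
])

```text
t: 2.2
tool_pos: [0.3961, -0.3589, 0.1479]
eef_rot: [3.14, 0.006, 1.645]
contact_force: [0.5, -0.0, -1.0]
opening: 0.0368
```

Run:
```python
from h import *
plan((.395,-.365,.15),91.7,2)
im=eyes.get_image('top');cv2.imwrite('pics/t1.png',im)
s=eyes.get_image('side')
cv2.imwrite('pics/s1.png',np.hstack([cv2.resize(im[180:300,330:480],None,fx=2.6,fy=2.6,interpolation=2),cv2.resize(s[70:190,270:420],None,fx=2.6,fy=2.6,interpolation=2)]))
```

```text
t 2.2 p [ 0.3961 -0.3589  0.1479] eul [179.9074   0.3713  94.2267] F [ 0.496  -0.0002 -1.0082] op 0.03681745105016002
[-0.3, -0.077, -0.105, 0.001, 0.003, 0.022]
[-0.301, -0.071, -0.106, 0.001, 0.003, 0.022]
```

View pics/s1.png

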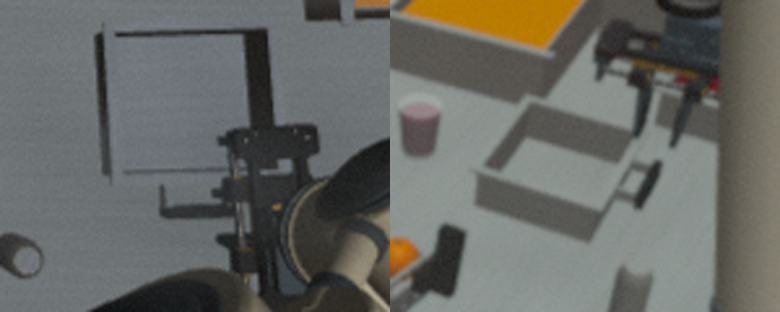

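Fingers are above the bar, open 37 mm, so I descend.

carry_out([
  [0,-0.1,2.5,0,0,0.04],
  [0,0,2.8,0,0,0],
  [0,0,2.5,0,0,0],
  [0,0,1.3,0,0,0],
  [0,0,0.2,0,0,0],
])

```text
t: 2.8
tool_pos: [0.3971, -0.3598, 0.0529]
eef_rot: [3.138, 0.009, 1.601]
contact_force: [0.1, -0.2, -0.3]
opening: 0.0365
```

carry_out([
  [0,0,0,0,0,0],
  [0,0,0,0,0,0],
  [0,0,0,0,0,0],
  [0,0,0,0,0,0],
], hand=0)

```text
t: 3.2
tool_pos: [0.3971, -0.3612, 0.0548]
eef_rot: [3.137, 0.01, 1.599]
contact_force: [-0.0, 0.5, -5.0]
opening: 0.0118
```

carry_out([
  [1,1.5,0,0,0,0],
  [2,2,0,0,0,0.02],
  [3,1.5,0,0,0,0.02],
  [3,1,0,0,0,0.02],
  [3,0.5,0,0,0,0.02],
])

```text
t: 3.7
tool_pos: [0.4643, -0.2407, 0.0552]
eef_rot: [3.134, 0.012, 1.511]
contact_force: [0.1, -0.0, -6.0]
opening: 0.0117
```

```bash
python3 -c "
from h import *
plan((.460,-.0956,.055),86,5)"
```

```text
t 3.7 p [ 0.4643 -0.2407  0.0552] eul [179.5626   0.7081  86.5894] F [ 0.1124 -0.0156 -5.9866] op 0.011736124339421752
[2.891, -0.258, -0.035, 0.002, 0.002, 0.002]
[2.89, -0.264, -0.027, 0.002, 0.002, 0.002]
[2.89, -0.27, -0.019, 0.002, 0.002, 0.002]
[2.889, -0.276, -0.012, 0.002, 0.002, 0.002]
[2.889, -0.282, -0.004, 0.002, 0.002, 0.002]
```

carry_out([
  [2.9,-0.26,0,0,0,0],
  [2.9,-0.26,0,0,0,0],
  [2.9,-0.27,0,0,0,0],
  [2.9,-0.28,0,0,0,0],
  [1.5,-0.2,0,0,0,0],
])

```text
t: 4.2
tool_pos: [0.4595, -0.1024, 0.0546]
eef_rot: [3.133, 0.013, 1.512]
contact_force: [-0.7, 0.1, -2.8]
opening: 0.0123
```

Run:
```python
from h import *
plan((.460,-.0956,.054),86,1)
im=eyes.get_image('top');s=eyes.get_image('side')
cv2.imwrite('pics/s2.png',np.hstack([cv2.resize(im[130:280,210:370],None,fx=2.5,fy=2.5,interpolation=2),cv2.resize(s[90:240,210:370],None,fx=2.5,fy=2.5,interpolation=2)]))
```

```text
t 4.2 p [ 0.4595 -0.1024  0.0546] eul [179.5183   0.7263  86.6115] F [-0.7379  0.1472 -2.769 ] op 0.012276648690700631
[0.685, 0.008, 0.051, 0.008, 0.013, 0.011]
```

View pics/s2.png

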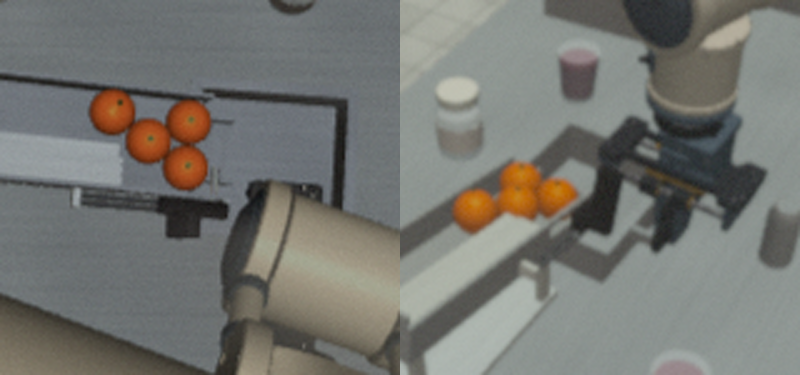

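Pan is under the spout with the fruit still jammed. I release and rise, moving away from the handle.

carry_out([
  [0,0,0.1,0,0,0],
  [0,0,0,0,0,0],
  [0,0,0,0,0,0],
], hand=38)

```text
t: 4.6
tool_pos: [0.4607, -0.1036, 0.0544]
eef_rot: [3.131, 0.013, 1.513]
contact_force: [-0.6, -0.3, 0.2]
opening: 0.0326
```

carry_out([
  [0,0,-1.5,0,0,0],
  [0,0,-3,0,0,0],
  [0,0,-4.5,0,0,0],
  [0,0,-4.5,0,0,0],
  [0,-3,-4.5,0,0,0],
])

```text
t: 5.1
tool_pos: [0.4326, -0.1025, 0.2321]
eef_rot: [3.135, 0.012, 1.508]
contact_force: [0.2, -0.6, 1.2]
opening: 0.0344
```

carry_out([
  [0,-4,-1,0,0,0],
  [0,-4,0,0,0,0],
  [0,0,0,0,0,0],
], hand=0)

```text
t: 5.4
tool_pos: [0.3507, -0.099, 0.2472]
eef_rot: [3.125, 0.016, 1.506]
contact_force: [-0.3, 0.2, 0.7]
opening: 0.0136
```

Run:
```python
from h import *
im=eyes.get_image('top');s=eyes.get_image('side')
st=ctrl.read_state();print(st['t'],st['tool_pos'],st['contact_force'])
for n in('top','side'):
  for l in('handle','pan_bar'): print(n,l,[(d['pixel'],round(d['score'],2)) for d in nets.look_for(n,l)[:2]])
cv2.imwrite('pics/s3.png',np.hstack([cv2.resize(im[150:270,240:360],None,fx=3.3,fy=3.3,interpolation=2),cv2.resize(s[100:220,240:360],None,fx=3.3,fy=3.3,interpolation=2)]))
```

```text
5.5 [ 0.3545 -0.1     0.2474] [0.5997 0.64   0.1905]
top handle [([214.0, 283.5], 0.78)]
top pan_bar [([195.8, 326.2], 0.76), ([276.3, 238.8], 0.21)]
side handle [([171.4, 289.5], 0.7)]
side pan_bar [([160.4, 298.7], 0.76)]
```

View pics/s3.png

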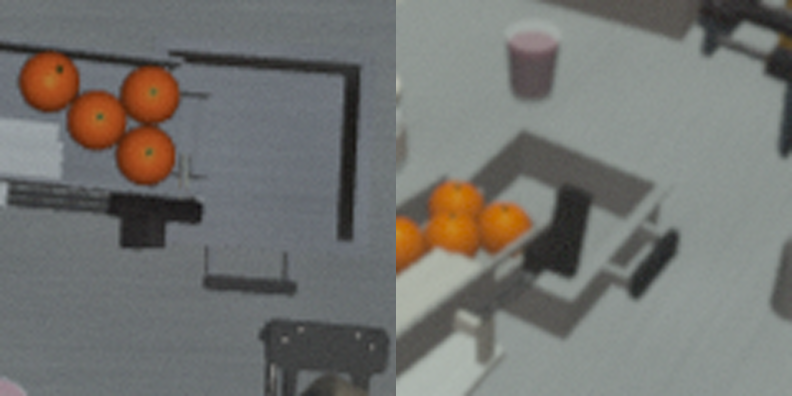

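Run:
```python
from h import *
t=lambda c,r:(150+r/3.3,240+c/3.3)
s=lambda c,r:(100+r/3.3,240+(c-396)/3.3)
print('bar',atz('top',t(250,284),.065),'ends',atz('top',t(204,284),.065),atz('top',t(297,288),.065),'corner',atz('top',t(362,67),.065))
print('post top downhill edge',tri(t(166,233),s(577,186)), atz('top',t(166,233),.184), 'robotside edge',atz('top',t(166,247),.184))
print('balls',[tri(t(*a),s(*b)) for a,b in [((146,154),(506,228)),((151,95),(458,204))]])
print('lip',atz('top',t(207,95),.098),atz('top',t(203,177),.098))
```

```text
bar [ 0.4604 -0.0984  0.065 ] ends [ 0.4597 -0.0591  0.065 ] [ 0.4577 -0.1386  0.065 ] corner [ 0.6499 -0.1958  0.065 ]
post top downhill edge (array([ 0.5006, -0.0146,  0.185 ]), np.float64(0.004211415906988227)) [ 0.4988 -0.0156  0.184 ] robotside edge [ 0.4881 -0.0156  0.184 ]
balls [(array([ 0.5643, -0.0052,  0.1166]), np.float64(0.002535985555923492)), (array([ 0.6138, -0.0082,  0.1195]), np.float64(0.0006881312784561881))]
lip [ 0.618  -0.0568  0.098 ] [ 0.5488 -0.0538  0.098 ]
```

```bash
python3 -c "
from h import *
plan((.498,-.075,.165),86.5,5,-12)"
```

```text
t 5.7 p [ 0.3554 -0.0997  0.2466] eul [179.0349   0.9088  86.3612] F [-1.0143  0.133   0.4602] op 0.000466233120498149
[0.7, 2.787, 1.669, 0.003, 0.045, -0.0]
[0.624, 2.793, 1.689, 0.003, 0.045, -0.0]
[0.547, 2.799, 1.706, 0.003, 0.045, -0.0]
[0.47, 2.805, 1.719, 0.003, 0.045, -0.0]
[0.392, 2.81, 1.729, 0.003, 0.045, -0.0]
```

carry_out([
  [0.7,2.8,1.67,0.003,0.045,0],
  [0.62,2.8,1.69,0.003,0.045,0],
  [0.55,2.8,1.7,0.003,0.045,0],
  [0.47,2.8,1.72,0.003,0.045,0],
  [0.4,2.8,1.73,0.003,0.045,0],
])

```text
t: 6.2
tool_pos: [0.5046, -0.0738, 0.162]
eef_rot: [3.139, -0.216, 1.511]
contact_force: [-0.4, -0.7, 0.7]
opening: 0.0002
```

Run:
```python
from h import *
plan((.498,-.0465,.159),86.5,3,-12)
im=eyes.get_image('top');s=eyes.get_image('side')
cv2.imwrite('pics/s4.png',np.hstack([cv2.resize(im[150:270,240:360],None,fx=3.3,fy=3.3,interpolation=2),cv2.resize(s[100:220,240:360],None,fx=3.3,fy=3.3,interpolation=2)]))
```

```text
t 6.2 p [ 0.5046 -0.0738  0.162 ] eul [179.8483 -12.3547  86.5698] F [-0.3968 -0.7403  0.7497] op 0.0001627475724163682
[0.852, -0.274, 0.289, 0.001, -0.002, 0.0]
[0.852, -0.274, 0.287, 0.001, -0.002, 0.0]
[0.853, -0.274, 0.286, 0.001, -0.002, 0.0]
```

View pics/s4.png

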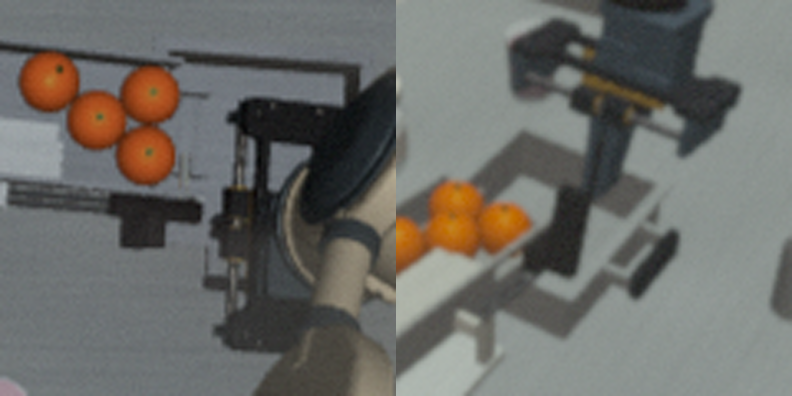

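Fingertips stand downhill of the post, well clear of the fruit. I close the gap along the slope and watch the force.

carry_out([
  [0.85,-0.27,0.29,0,0,0],
  [0.85,-0.2,0.29,0,0,0],
  [0.85,-0.1,0.28,0,0,0],
  [0,0,0,0,0,0],
])

```text
t: 6.7
tool_pos: [0.5, -0.0442, 0.1567]
eef_rot: [-3.14, -0.216, 1.511]
contact_force: [0.3, 0.4, -0.7]
opening: 0.0005
```

carry_out([
  [0.7,0,0,0,0,0],
  [0.5,0,0,0,0,0],
  [0,0,0,0,0,0],
])

```text
t: 7.0
tool_pos: [0.5005, -0.031, 0.1606]
eef_rot: [3.141, -0.215, 1.512]
contact_force: [0.1, 0.1, 1.0]
opening: 0.0001
```

carry_out([
  [0.5,0,0,0,0,0],
  [0,0,0,0,0,0],
])

```text
t: 7.2
tool_pos: [0.5009, -0.0259, 0.1621]
eef_rot: [3.141, -0.214, 1.512]
contact_force: [-0.1, -0.8, -0.5]
opening: 0.0008
```

carry_out([
  [0.5,0,0,0,0,0],
  [0.5,0,0,0,0,0],
  [0,0,0,0,0,0],
])

```text
t: 7.5
tool_pos: [0.5015, -0.0159, 0.1642]
eef_rot: [3.141, -0.214, 1.512]
contact_force: [-0.3, -0.4, 0.8]
opening: 0.0006
```

carry_out([
  [0.5,0,0,0,0,0],
  [0.5,0,0,0,0,0],
  [0,0,0,0,0,0],
])

```text
t: 7.8
tool_pos: [0.5021, -0.0054, 0.1665]
eef_rot: [3.141, -0.214, 1.511]
contact_force: [1.2, -1.8, -0.5]
opening: 0.0004
```

Run:
```python
from h import *
im=eyes.get_image('top');s=eyes.get_image('side')
st=ctrl.read_state();print(st['t'],st['tool_pos'],st['contact_force'])
cv2.imwrite('pics/s5.png',np.hstack([cv2.resize(im[150:270,240:360],None,fx=3.3,fy=3.3,interpolation=2),cv2.resize(s[100:220,240:360],None,fx=3.3,fy=3.3,interpolation=2)]))
```

```text
7.9 [ 0.5021 -0.0058  0.1664] [-0.2874 -0.5628 -0.8287]
```

View pics/s5.png

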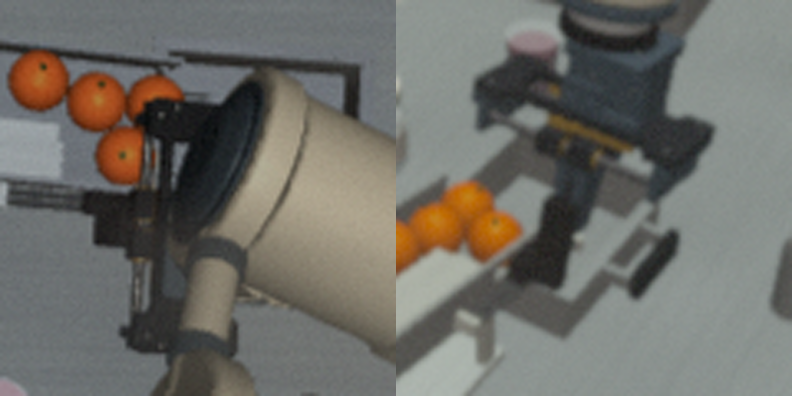

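The pusher is following (about 18 mm travel) and the blocker is moving uphill. I continue toward the earliest stop position.

carry_out([
  [0.5,0,0,0,0,0],
  [0.5,0,0,0,0,0],
  [0,0,0,0,0,0],
])

```text
t: 8.2
tool_pos: [0.5027, 0.0045, 0.1686]
eef_rot: [3.141, -0.214, 1.511]
contact_force: [-0.6, -1.3, -0.9]
opening: 0.0003
```

carry_out([
  [0.3,0,0,0,0,0],
  [0.2,0,0,0,0,0],
  [0,0,0,0,0,0],
])

```text
t: 8.5
tool_pos: [0.5031, 0.0099, 0.1698]
eef_rot: [3.141, -0.213, 1.511]
contact_force: [0.1, -2.0, -1.6]
opening: 0.0008
```

carry_out([
  [0.2,0,0,0,0,0],
  [0,0,0,0,0,0],
])

```text
t: 8.7
tool_pos: [0.5032, 0.012, 0.1702]
eef_rot: [3.141, -0.213, 1.511]
contact_force: [-0.9, -1.0, -1.4]
opening: 0.0006
```

carry_out([
  [0.1,0,0,0,0,0],
  [0,0,0,0,0,0],
])

```text
t: 8.9
tool_pos: [0.5033, 0.013, 0.1704]
eef_rot: [3.141, -0.213, 1.511]
contact_force: [0.1, -2.0, -1.1]
opening: 0.0001
```

carry_out([
  [0.1,0,0,0,0,0],
  [0,0,0,0,0,0],
])

```text
t: 9.1
tool_pos: [0.5033, 0.014, 0.1707]
eef_rot: [3.141, -0.213, 1.511]
contact_force: [0.8, -0.6, -0.9]
opening: 0.0003
```

carry_out([
  [0.1,0,0,0,0,0],
  [0,0,0,0,0,0],
])

```text
t: 9.3
tool_pos: [0.5034, 0.015, 0.1709]
eef_rot: [3.141, -0.213, 1.511]
contact_force: [-0.2, -1.0, -0.8]
opening: 0.0006
```

carry_out([
  [0.1,0,0,0,0,0],
  [0,0,0,0,0,0],
])

```text
t: 9.5
tool_pos: [0.5034, 0.0161, 0.1711]
eef_rot: [3.141, -0.213, 1.511]
contact_force: [-0.3, -1.9, -0.3]
opening: 0.0
```

carry_out([
  [0.1,0,0,0,0,0],
  [0,0,0,0,0,0],
])

```text
t: 9.7
tool_pos: [0.5035, 0.0171, 0.1713]
eef_rot: [3.141, -0.213, 1.511]
contact_force: [0.3, -1.5, -1.5]
opening: 0.0009
```

carry_out([
  [0.1,0,0,0,0,0],
  [0,0,0,0,0,0],
])

```text
t: 9.9
tool_pos: [0.5035, 0.0182, 0.1715]
eef_rot: [3.141, -0.213, 1.511]
contact_force: [-0.5, -1.7, -1.0]
opening: 0.0003
```

carry_out([
  [0.1,0,0,0,0,0],
  [0,0,0,0,0,0],
])

```text
t: 10.1
tool_pos: [0.5036, 0.0193, 0.1718]
eef_rot: [3.141, -0.213, 1.511]
contact_force: [-0.4, -1.5, -0.9]
opening: 0.0004
```

carry_out([
  [0.1,0,0,0,0,0],
  [0,0,0,0,0,0],
])

```text
t: 10.3
tool_pos: [0.5037, 0.0203, 0.172]
eef_rot: [3.141, -0.213, 1.511]
contact_force: [0.5, -2.2, -1.1]
opening: 0.0003
```

carry_out([
  [0.1,0,0,0,0,0],
  [0,0,0,0,0,0],
])

```text
t: 10.5
tool_pos: [0.5038, 0.0214, 0.1722]
eef_rot: [3.141, -0.213, 1.511]
contact_force: [-0.5, -2.4, -1.8]
opening: 0.0006
```

carry_out([
  [0.1,0,0,0,0,0],
  [0,0,0,0,0,0],
])

```text
t: 10.7
tool_pos: [0.5038, 0.0224, 0.1725]
eef_rot: [3.141, -0.213, 1.511]
contact_force: [0.5, -1.9, -1.2]
opening: 0.0006
```

carry_out([
  [0.1,0,0,0,0,0],
  [0,0,0,0,0,0],
])

```text
t: 10.9
tool_pos: [0.5039, 0.0235, 0.1727]
eef_rot: [3.141, -0.213, 1.511]
contact_force: [-0.8, -2.0, -1.1]
opening: 0.0004
```

carry_out([
  [0.1,0,0,0,0,0],
  [0,0,0,0,0,0],
])

```text
t: 11.1
tool_pos: [0.504, 0.0245, 0.1729]
eef_rot: [3.141, -0.213, 1.511]
contact_force: [-0.5, -2.7, -1.4]
opening: 0.001
```

carry_out([
  [0.1,0,0,0,0,0],
  [0,0,0,0,0,0],
])

```text
t: 11.3
tool_pos: [0.504, 0.0252, 0.1731]
eef_rot: [3.141, -0.213, 1.511]
contact_force: [-0.9, -5.4, -2.6]
opening: 0.0003
```

carry_out([
  [0,0,0,0,0,0],
])

```text
t: 11.4
tool_pos: [0.504, 0.0251, 0.173]
eef_rot: [3.141, -0.212, 1.511]
contact_force: [-1.0, -4.2, -1.6]
opening: 0.0003
```

Stop bar felt: the slope force rose from about 2.5 N to about 5 N. I add a little to centre the tip force near 5 N.

carry_out([
  [0.09,0,0,0,0,0],
  [0,0,0,0,0,0],
  [0,0,0,0,0,0],
])

```text
t: 11.7
tool_pos: [0.504, 0.0256, 0.1731]
eef_rot: [3.141, -0.212, 1.511]
contact_force: [-0.7, -5.3, -0.8]
opening: 0.0005
```

Run:
```python
from h import *
F=[]
for i in range(4):
    im=eyes.get_image('top');s=eyes.get_image('side');st=ctrl.read_state();F.append(st['contact_force'])
F=np.array(F);print(st['t'],st['tool_pos'],'slope F',F@[-.06,-.976,-.208])
cv2.imwrite('pics/s6.png',np.hstack([cv2.resize(im[130:250,220:370],None,fx=2.6,fy=2.6,interpolation=2),cv2.resize(s[90:210,210:360],None,fx=2.6,fy=2.6,interpolation=2)]))
```

```text
12.1 [0.504  0.0255 0.1731] slope F [6.6332 6.0072 5.532  5.5783]
```

View pics/s6.png

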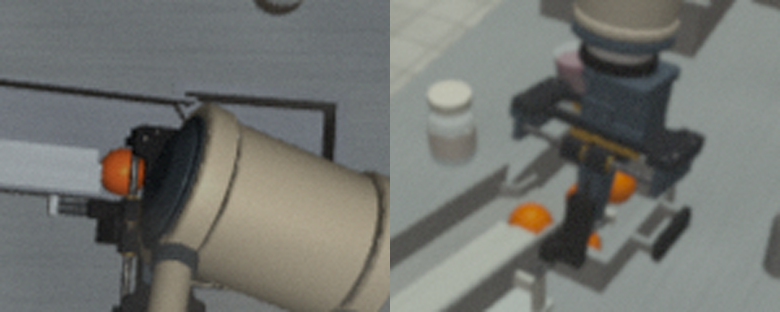

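The three others lie in the pan and the blocker stands at the stop bar. Slope force is about 5.9 N, so roughly 3.5 N at the tip. I add slightly more and hold.

carry_out([
  [0.07,0,0,0,0,0],
  [0.01,0,0,0,0,0],
  [0,0,0,0,0,0],
  [0.01,0,0,0,0,0],
  [0,0,0,0,0,0],
])

```text
t: 12.6
tool_pos: [0.504, 0.0255, 0.1732]
eef_rot: [3.141, -0.21, 1.511]
contact_force: [-0.4, -5.6, -2.2]
opening: 0.0003
```

Run:
```python
from h import *
F=[]
for i in range(16):
    eyes.get_image('top');st=ctrl.read_state();F.append(st['contact_force'])
F=np.array(F);print(st['t'],st['tool_pos'],'slope F',F@[-.06,-.976,-.208])
```

```text
13.4 [0.504  0.0255 0.1732] slope F [5.9591 5.654  4.6802 5.9411 5.8348 6.5426 6.0237 4.5297 6.6222 5.5238
 6.1088 5.5237 6.1241 5.6153 6.3329 5.9814]
```

carry_out([
  [0.12,0,0,0,0,0],
])

```text
t: 13.5
tool_pos: [0.5041, 0.0264, 0.1733]
eef_rot: [3.141, -0.21, 1.511]
contact_force: [-1.2, -6.3, -2.9]
opening: 0.0006
```

Run:
```python
from h import *
F=[]
for i in range(44):
    eyes.get_image('top');st=ctrl.read_state();F.append(st['contact_force'])
F=np.array(F)@[-.06,-.976,-.208];print(st['t'],st['tool_pos'],'slope F',F.reshape(4,11).mean(1),F.min(),F.max())
```

```text
15.7 [0.504  0.0264 0.1733] slope F [7.6916 7.5498 7.3996 7.5214] 6.50603939842337 9.172481005961124
```

Run:
```python
from h import *
im=eyes.get_image('top');s=eyes.get_image('side')
cv2.imwrite('pics/s7.png',np.hstack([cv2.resize(im[140:240,240:340],None,fx=4,fy=4,interpolation=2),cv2.resize(s[130:230,240:340],None,fx=4,fy=4,interpolation=2)]))
```

```text
(no output)
```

View pics/s7.png

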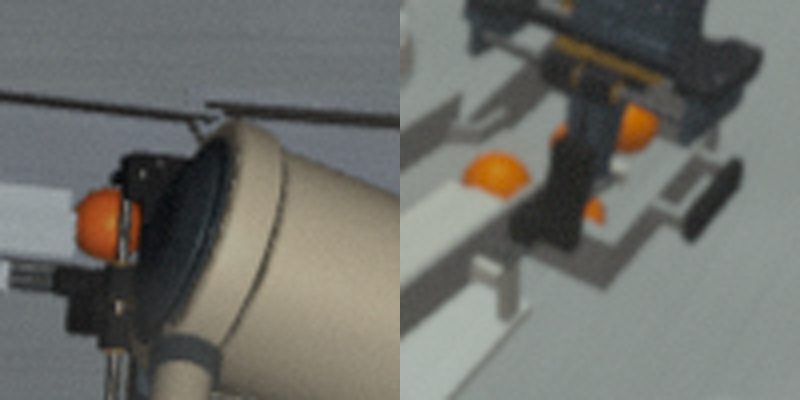

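All three are visible in the pan: (635,130), (560,135) and (595,212) in the crop. The 2 s hold is done at about 5 N, so I let the pusher return.

carry_out([
  [-0.5,0,0,0,0,0],
  [-1,0,0,0,0,0],
  [-1,0,0,0,0,0],
  [-1,0,0,0,0,0],
  [-1,0,0,0,0,0],
])

```text
t: 16.3
tool_pos: [0.5013, -0.0199, 0.1635]
eef_rot: [3.141, -0.211, 1.512]
contact_force: [1.3, -0.7, -0.3]
opening: 0.0004
```

carry_out([
  [-1,0,0,0,0,0],
  [-1,-0.1,0,0,0,0],
  [-1,-0.2,0,0,0,0],
  [0,-1,-2,0,0,0],
  [0,-2,-4,0,0,0],
])

```text
t: 16.8
tool_pos: [0.4641, -0.064, 0.2125]
eef_rot: [-3.136, -0.214, 1.509]
contact_force: [-0.1, -0.3, 0.9]
opening: 0.0006
```

carry_out([
  [0,-4,-3,0,0,0],
  [0,-4,0,0,0,0],
  [0,-4,0,0,0,0],
  [-2,-3,0,0,0,0],
  [-3,-1,0,0,0,0],
])

```text
t: 17.3
tool_pos: [0.296, -0.1103, 0.2361]
eef_rot: [3.139, -0.211, 1.514]
contact_force: [0.7, -0.6, 0.3]
opening: 0.0006
```

Run:
```python
from h import *
for i in range(20): im=eyes.get_image('top')
s=eyes.get_image('side');st=ctrl.read_state();print(st['t'],st['tool_pos'],st['contact_force'])
cv2.imwrite('pics/s8.png',np.hstack([cv2.resize(im[110:300,210:360],None,fx=2.6,fy=2.6,interpolation=2),cv2.resize(s[50:240,220:370],None,fx=2.6,fy=2.6,interpolation=2)]))
```

```text
18.35 [ 0.2988 -0.1113  0.2359] [ 1.6505 -0.352  -0.4239]
```

View pics/s8.png

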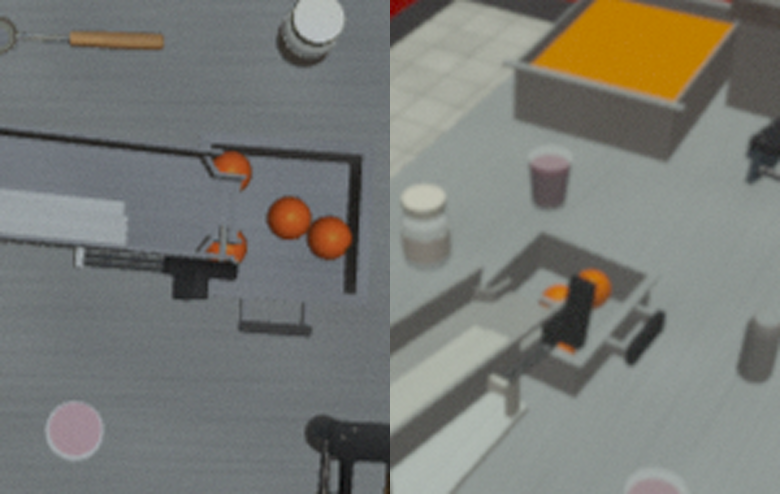

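Run:
```python
from h import *
a=eyes.get_image('top').astype(int)
for i in range(12): b=eyes.get_image('top')
print('moved px',(abs(a-b)[110:300,210:360].max(2)>60).sum())
ctrl.finish_job()
```

```text
moved px 0
the job is handed in; nothing more can be done
```

I carried the task through and handed it in at about 19 s of the 72 s allowed. The hand-in gives no verdict, so what follows rests on my own checks.

- **Pan:** I gripped it by its bar and slid it under the spout, with no fruit out yet. Its middle measured about 10 mm from the spout point. The spout point came from camera images, so that distance could be up to about 17 mm; the limit is 30 mm.
- **Pressing the blocker:** I pushed the handle post up the slope until the force rose at the stop bar. I then held it for about 4 s. For the last 2 s or more of that, the push was about 7.5 N, of which I reckon about 5 N reached the mandarin. The highest noisy reading in that hold was 9.2 N of push, about 7 N at the fruit, so below the 10 N limit.
- **The other three:** they were visible in the pan before I let go.
- **Last checks:**
  - All four mandarins lie in the pan; two sit partly hidden under the spout.
  - The handle post is back at its starting pixels and the pan has not shifted since I released it.
  - Nothing moved between two frames about 0.6 s apart.
  - The arm is clear of everything. The glass, jar and ladle in the last view looked undisturbed. I did not measure the bystanders again.

No check failed. One measurement disagreed: the chute's far end put its origin up to about 25 mm further uphill than the lip and the jammed fruit did. I used the lip and fruit values, which agreed with each other. If the far end was right, the pan could be near or past the 30 mm limit.

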